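# Seat a boss plate behind the fixture lip and hold it against the stop

### The job

Take the upright steel plate with the round boss out of the rack, turn it to face the other way, and lower it into the welding fixture with its boss side over the low lip, right down on the channel floor and about two centimetres short of the stop block. Then slide it along behind the lip by feel until its end butts against the stop, and finish while still gripping it there, holding it pressed home with a steady push of about 10 N, ready for tacking. Do not ram the stop, and leave the other things on the table where they are.

Things in the scene. Friction and masses are not known exactly. Their poses are not given: they have to be found in the camera images.
- plate_center (a point): centre of the loose dark steel plate: 10 mm thick (its x) x 90 mm (y) x 90 mm tall (z, up), about 0.6 kg, standing on edge in the rack. One face carries a bright round boss, 22 mm across, standing out 14 mm, at the start roughly towards the robot. Both faces are bare for 35 mm below the top edge: grip it there from above, across the 10 mm
- plate_bottom (a point): middle of the plate's lower edge, 45 mm below plate_center
- plate_boss (a point): centre of the boss's outer end face: 19 mm to the plate's -x side of plate_center, 1 mm below it
- rack: fixed aluminium rack; origin on the table under the middle of the slot that holds the plate. Slot floor 12 mm above the table; slot 12 mm wide, running along the rack's y (130 mm), its walls reaching 34 mm above the table. A second slot, 56 mm farther to its +x, holds the spare blank
- blank_center (a point): centre of a plain spare plate without boss, 10 x 80 x 48 mm, standing in the rack's second slot, its top 60 mm above the table; a bystander
- fixture: fixed dark steel fixture, 100 (x) x 230 mm (y); origin on the table under mid-channel. Channel along y, 14 mm wide, floor 15 mm above the table. Tall back wall on its -x side (robot side), 12 mm thick, top 70 mm above the table; low lip on its +x side, straight to 29 mm above the table, then flaring out to 39 mm. The boss does not pass the back wall
- stop: fixed rigid stop block in the channel near the fixture's +y end; its place along y varies. 24 mm (y) x 13 x 58 mm tall plus a screw head, top 89 mm above the table. Origin: centre of its underside on the channel floor, axes as the fixture's. The plate butts on its -y face, 12 mm from the origin; a plate that is home has its centre 57 mm to -y of the origin
- magnet_a_center (a point): centre of a small blue magnet block, about 50 x 45 x 16 mm, lying on the table between rack and fixture; bystander
- magnet_b_center (a point): centre of a second such magnet block at the far side; bystander
- tin: open metal tin, 84 mm across, 50 mm tall, origin at its underside; bystander
- pliers: pliers with orange grips, about 160 mm long, lying flat, 15 mm high; bystander
- bolt: steel bolt lying flat, about 110 mm long, 19 mm head; bystander
- brush: brush lying flat at the right-hand side; bystander
Things that resemble listed ones, but are neither listed nor needed, are in the scene too. There is more than one size of the part that bears plate_center; the job needs the middle-sized.

How it is judged (in metres and radians):
On the way, in this order (a step that is already met when the one before it is completed fails the run):
1. plate lifted clear of the rack (height (world z) of plate_center above 0.085 m and contact force between plate and rack below 0.1 N), for 0.2 s.
2. plate turned round and down on the channel floor behind the lip, boss over the lip, still at least 5 mm short of the stop (z of plate_bottom in the frame of fixture below 0.0185 m and x of plate_bottom in the frame of fixture between -0.005 and 0.005 m and x of plate_boss in the frame of fixture above 0.012 m and angle between the y axis of plate_center and the y axis of fixture, either way round below 0.12 rad and angle between plate_center's own z axis and vertical below 0.1 rad and y of plate_center in the frame of stop between -0.13 and -0.062 m), for 0.2 s.
At the end, for the whole second after the job is handed in: The plate stands upright (within 0.1 rad) in the fixture's channel, its lower edge within 3.5 mm of the channel floor, boss over the lip, its end within 3 mm of the stop, pressed against the stop with 3.5 to 40 N, the fingers still holding it (z of plate_bottom in the frame of fixture below 0.0185 m and x of plate_bottom in the frame of fixture between -0.005 and 0.005 m and x of plate_boss in the frame of fixture above 0.012 m and angle between the y axis of plate_center and the y axis of fixture, either way round below 0.12 rad and angle between plate_center's own z axis and vertical below 0.1 rad and y of plate_center in the frame of stop above -0.06 m and contact force between plate and stop between 3.5 and 40 N and contact force between plate and the fingers above 3 N); the arm keeps its last pose, push and grip.
It fails at once if the stop is rammed (over 60 N) (contact force between plate and stop above 60 N).
It fails at once if a bystander is shifted by more than 3 cm (distance of any of blank_center, magnet_a_center, magnet_b_center, tin, pliers, bolt, brush from where it was at the start of the episode above 0.03 m).
It also fails if it takes over 58 s, if anything falls off the work surface, if the arm or the gripper's body presses on something with over 40 N, if the wrist force passes 120 N, or if a joint passes its speed limit or range.

### The arm

A 6-joint arm with a two-finger parallel gripper is mounted at the origin on the work surface. World frame = base frame: x ahead of the robot, y to its left, z up, the work surface at z = 0. Lengths are in mm, angles in rad, forces in N, time in s.
With the tool pointing down it reaches from about 275 to 750 mm from the base axis. Payload 10.2 kg.
Tool frame: the origin (TCP) lies at the very end of the fingers, on their centre line; the grasp point (between the pads) lies 19 mm behind it; z points along the fingers, y is the direction in which the jaws open and shut (so a half turn about z gives the same grasp; the last joint's range is limited). The gripper opens to 88 mm and grips with 3 to 60 N. Pads are 18 mm wide; open, the fingers measure 123 mm over their backs; the gripper's body (75 mm by 187 mm) begins 45 mm behind the grasp point.
Start: joints at [0.921, 0.313, 1.498, -0, 1.331, -0.223], TCP at [217.342, 477.906, 238.72] pointing down, gripper open.
Joint ranges: [-2.94, 2.94], [-0.97, 2.17], [0.19, 2.56], [-1.23, 4.37], [0.02, 3.11], [-2.88, 2.88]. Speed limits (rad/s): [2.39, 2.39, 3.01, 3.14, 3.14, 3.14].

### API

Orientations are given as a rotation vector (axis times angle).
In Python, from cell import r gives the robot as it stands.
- The arm moves only by the shell command python3 -m handwheel 'ROWS' [OPENING]. ROWS is JSON, one flat list of numbers, 6 for each row, row after row: the shift along the tool's x, y, z in mm, then the turn, a rotation vector about the tool's x, y, z in rad. In form: [x, y, z, rx, ry, rz, x, y, z, rx, ry, rz, ...]. A call has 1 to 10 rows; each row is the pose to reach, as a shift and turn from the pose commanded when the call began, along the tool's axes at that moment; what a row does not reach only later rows make up. A row lasts 1/8 s, in which the tool goes at most 62.5 mm and 10.7 degrees, less where a joint would pass 70% of its speed; a pose out of reach is approached as far as the arm can. A call with a gripper value outside its range is refused whole. OPENING is the opening, from 0 (shut) to 1 (fully open), set as the call begins (- or left out, the last holds). The fingers move at their own pace and stop on an object; the grip force is fixed at half the most. Time passes only in rows, so rows that repeat a pose let the fingers close. It gives the time, the measured TCP pose, the force and the opening at its end, in the units of the state.
- r.read_state(): the state, without advancing time (a new reading comes with each control period).
- r.snapshot(name): name is "scene" or "top"; returns (picture, depth): 384x512x3 uint8, blue, green, red; 384x512 float32, mm along the optical axis (not along the pixel's ray), 0 where there is no reading.
- r.get_calibration(name): a dict with "camera_matrix" (3x3 intrinsics, pixels), "eye" and "rotation" of the camera in the world. Camera axes: x right, y down, z forward; pixel columns grow to the right and rows downward; lengths in mm; the calibration is good to about 2 mm. A picture is of the moment at which its call begins. get_calibration takes no time and is no camera call.
- r.finish_job(): hands the job in, once; it reports no verdict.
The state is a dict: "time_s": time; "qpos": joint angles; "qd": joint speeds; "tau": joint torques, N m; "eef_pos": TCP position; "tcp_rot": TCP orientation; "contact_force": force on the tool from outside, world axes, zero at the start; "torque": the same for the moment, N m; "gripper_width": finger opening in mm.
Only numpy, scipy, OpenCV 4.12 (cv2) and the standard library are available. Lean on these libraries where they do the work, as an engineer would, in place of code of your own. Each camera call takes 0.05 s, during which the arm holds its last target.

## Working session

There is one attempt and no reset: what is moved stays moved. The work goes in short steps, Python scripts to look and compute and a shell command to move; the robot and the scene stay as the last step left them, time stands still between calls to the robot, and variables do not carry over. Pictures are saved under pics/ and viewed, and the job is handed in when it is done.

```bash
ls; mkdir -p pics; python3 - <<'E'
from cell import r
import cv2,numpy as np
for n in ("scene","top"):
    p,d=r.snapshot(n); np.save(f'pics/{n}0.npy',d); cv2.imwrite(f'pics/{n}0.png',p)
    c=r.get_calibration(n); print(n,c)
print(r.read_state())
E
```

```text
pics
scene {'camera_matrix': array([[483.08809703,   0.        , 250.55425398],
       [  0.        , 483.08809703, 188.643869  ],
       [  0.        ,   0.        ,   1.        ]]), 'eye': array([1457.52706886,  418.65906388,  833.88052729]), 'rotation': array([-1.33055992, -2.0987319 ,  1.02376114])}
top {'camera_matrix': array([[413.08579382,   0.        , 253.57020849],
       [  0.        , 413.08579382, 187.78594466],
       [  0.        ,   0.        ,   1.        ]]), 'eye': array([ 378.12461576,   -9.98696618, 1310.22411282]), 'rotation': array([-2.13620282,  2.15808146, -0.15066379])}
{'time_s': 0.1, 'qpos': array([ 9.20596789e-01,  3.13397416e-01,  1.49830835e+00,  1.00148956e-05,
        1.33100639e+00, -2.23419247e-01]), 'qd': array([-7.35162981e-04, -2.75322600e-03, -3.46568931e-04, -2.10217113e-03,
       -2.54445626e-03,  8.02904237e-05]), 'tau': array([ 2.58821558e-03, -4.02814937e+01, -2.52643919e+01,  6.95933076e-02,
        3.41956993e-02, -3.87149998e-05]), 'eef_pos': array([217.21174918, 477.73553368, 238.23643853]), 'tcp_rot': array([-6.65210192e-01, -3.06986423e+00,  1.58668882e-03]), 'contact_force': array([ 0.40768344, -0.18504993,  0.19359405]), 'torque': array([0.02264412, 0.00877135, 0.02275233]), 'gripper_width': 88.45503809706734}
```

View pics/scene0.png

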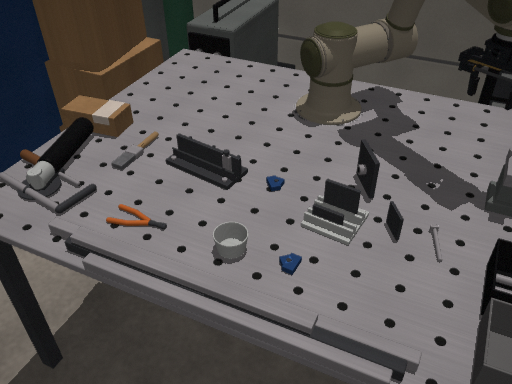

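View pics/top0.png

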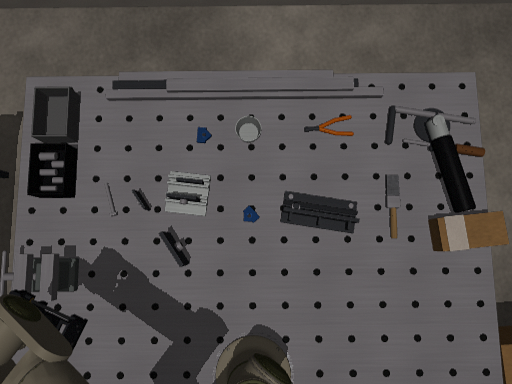

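```bash
python3 - <<'E'
import cv2,numpy as np
s=cv2.imread('pics/scene0.png');t=cv2.imread('pics/top0.png')
g=lambda im:np.clip(255*(im/255.)**0.6,0,255).astype(np.uint8)
cv2.imwrite('pics/c1.png',g(cv2.resize(s[135:245,290:420],None,fx=6,fy=5.4,interpolation=cv2.INTER_CUBIC)))
cv2.imwrite('pics/c2.png',g(cv2.resize(s[130:190,155:255],None,fx=8,fy=8,interpolation=cv2.INTER_CUBIC)))
cv2.imwrite('pics/c3.png',g(cv2.resize(t[165:270,100:220],None,fx=5.6,fy=5.6,interpolation=cv2.INTER_CUBIC)))
cv2.imwrite('pics/c4.png',g(cv2.resize(t[180:240,270:370],None,fx=8,fy=8,interpolation=cv2.INTER_CUBIC)))
E
```

```text
(no output)
```

View pics/c1.png

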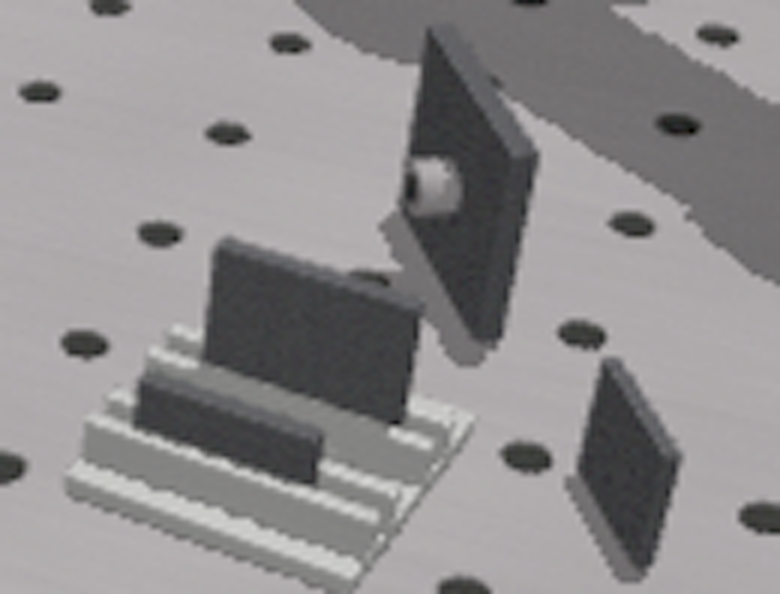

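View pics/c2.png

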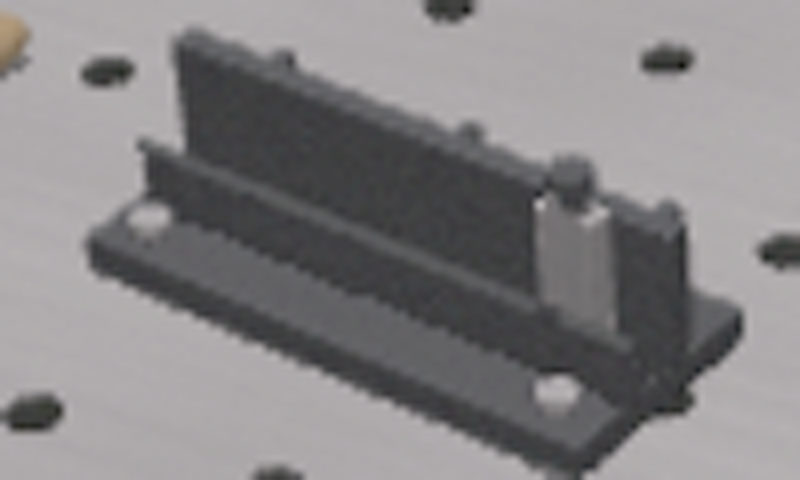

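View pics/c3.png

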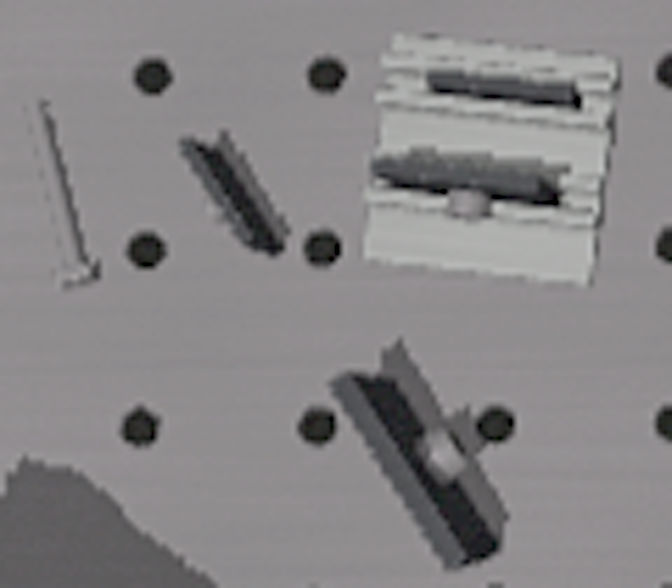

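View pics/c4.png

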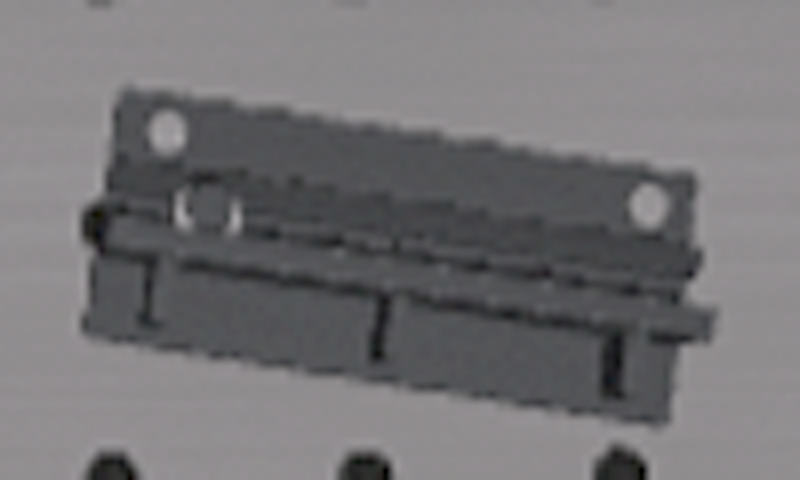

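```bash
cat > h.py <<'E'
import numpy as np,cv2
from scipy.spatial.transform import Rotation as R
from cell import r
def cam(n):
    c=r.get_calibration(n); return c['camera_matrix'],np.array(c['eye']),np.array(c['rotation'])
def rot(n):
    K,e,v=cam(n); return v if v.shape==(3,3) else R.from_rotvec(v).as_matrix()
def cloud(n,d):
    K,e,_=cam(n);M=rot(n)
    u,v=np.meshgrid(np.arange(512),np.arange(384))
    ray=np.stack([(u-K[0,2])/K[0,0],(v-K[1,2])/K[1,1],np.ones(u.shape)],-1)
    P=(ray*d[...,None])@M.T+e; P[d<=0]=np.nan; return P
def plane(n,uv,z):
    K,e,_=cam(n);M=rot(n);uv=np.atleast_2d(uv).astype(float)
    ray=np.c_[(uv-K[:2,2])/[K[0,0],K[1,1]],np.ones(len(uv))]@M.T
    return e+ray*((z-e[2])/ray[:,2])[:,None]
def proj(n,P):
    K,e,_=cam(n);M=rot(n);q=(np.atleast_2d(P)-e)@M; return (q[:,:2]/q[:,2:])*[K[0,0],K[1,1]]+K[:2,2]
E
python3 - <<'E'
from h import *
np.set_printoptions(precision=1,suppress=True)
for n in('top','scene'):
    P=cloud(n,np.load(f'pics/{n}0.npy'));Z=P[...,2]
    print(n,'table z',np.nanmedian(Z[150:350,60:450]))
    def box(nm,sl,lo,hi):
        p=P[sl].reshape(-1,3);p=p[(p[:,2]>lo)&(p[:,2]<hi)]
        if len(p)<4: print(nm,len(p));return
        xy=p[:,:2].astype(np.float32); (c,s,a)=cv2.minAreaRect(xy);
        m=xy.mean(0);w,V=np.linalg.eigh(np.cov(xy.T));v=V[:,1];v=v*np.sign(v[1])
        print(nm,len(p),'rect c',np.array(c),'size',np.array(s),'mean',p.mean(0),'maindir ang from +y deg',np.degrees(np.arctan2(-v[0],v[1])))
    if n=='top':
        rk=np.s_[168:218,160:215];fx=np.s_[185:238,272:366]
    else:
        rk=np.s_[175:240,300:370];fx=np.s_[132:186,162:250]
    for lo,hi in((97,110),(92,110)):box('platetop',rk,lo,hi)
    box('blanktop',rk,56,64); box('rails',rk,30,37)
    box('wall',fx,66,74);box('lip',fx,35,43);box('screw',fx,80,95);box('stoptop',fx,74,80)
    box('big',np.s_[215:275,150:200] if n=='top' else np.s_[135:200,350:385],100,160)
E
```

```text
top table z 2.1440618118738257
platetop 110 rect c [529.7 205.2] size [89.8 10.1] mean [529.5 204.8 102.9] maindir ang from +y deg -7.015932801799393
platetop 114 rect c [529.7 205.2] size [89.8 10.1] mean [529.3 204.5 102.6] maindir ang from +y deg -7.142724975184241
blanktop 96 rect c [549.6 194.6] size [78.7 79.6] mean [568.7 193.4  60.8] maindir ang from +y deg 79.90589684707855
rails 258 rect c [557.3 200.2] size [131.4  84.4] mean [560.8 196.4  34.2] maindir ang from +y deg -16.925801929422075
wall 269 rect c [ 479.5 -210.8] size [229.6  25.7] mean [ 474.  -208.3   71. ] maindir ang from +y deg -9.644047616481432
lip 198 rect c [ 474.7 -210.3] size [227.4  61. ] mean [ 494.9 -217.5   39. ] maindir ang from +y deg -10.200762427085898
screw 28 rect c [ 497.9 -135.7] size [15.4 15.1] mean [ 498.8 -134.7   89.4] maindir ang from +y deg -82.96861222985675
stoptop 65 rect c [ 476.3 -212.1] size [214.6  21.5] mean [ 477.1 -192.7   75.6] maindir ang from +y deg -11.096615421883898
big 219 rect c [376.2 230.2] size [114.5  13.4] mean [376.1 229.3 115.2] maindir ang from +y deg -56.60920
[... 423 characters left out ...]
86.8 213.6] size [130.2 229.7] mean [556.1 208.1  33.4] maindir ang from +y deg 68.56767538986107
wall 246 rect c [ 477.3 -207.5] size [231.5  29.8] mean [ 476.4 -199.6   69.5] maindir ang from +y deg -11.200745703673713
lip 249 rect c [ 489.4 -209.5] size [232.3  36.4] mean [ 489.9 -201.    38.6] maindir ang from +y deg -9.180230665237323
screw 34 rect c [ 498.9 -130.7] size [18.7 16.9] mean [ 499.3 -130.8   86.6] maindir ang from +y deg -75.75640889691763
stoptop 5 rect c [ 480.4 -218.7] size [183.2   5.2] mean [ 491.8 -169.1   74.5] maindir ang from +y deg -11.016158948127654
big 256 rect c [430.5 242.1] size [221.5  58.5] mean [400.2 235.9 110.5] maindir ang from +y deg -78.9775302198465
```

Candidates: the plate in the rack (scene 342,197; top 187,198) is middle-sized and its boss faces the robot. The large bossed plate (scene 368,168) and the small plate (395,220) stand loose on the table. The blank is in the second slot (329,214). I choose the rack plate: its top measures 90 x 10 mm at z 102, against 114 mm for the large one. The crop confirms it.

```bash
cat >> h.py <<'E'
def rows(target,yaw_deg,start=None,n=10):
    """tool-frame shift to world target (mm), tool-y yaw wanted, now at start state"""
    s=r.read_state();p=np.array(s['eef_pos']) if start is None else np.array(start)
    M=R.from_rotvec(s['tcp_rot']).as_matrix()
    phi=np.degrees(np.arctan2(M[1,1],M[0,1]))
    print('t',round(s['time_s'],2),'p',p.round(1),'phi',round(phi,2),'tilt z',M[:,2].round(4),'F',np.round(s['contact_force'],1),'w',round(s['gripper_width'],1))
    if target is not None:
        print('shift',(M.T@(np.array(target)-p)).round(1))
    if yaw_deg is not None: print('rz',round(-np.radians(yaw_deg-phi),4))
E
python3 - <<'E'
from h import *
rows([529.5,206.7,190],172.9)
np.set_printoptions(precision=1,suppress=True)
# fixture fits
P=cloud('top',np.load('pics/top0.npy'))
fx=P[185:238,272:366].reshape(-1,3)
for a in (-8.5,-9,-9.5,-10,-10.5,-11):
    t=np.radians(a);ex=np.array([np.cos(t),np.sin(t)]);ey=np.array([-np.sin(t),np.cos(t)])
    o=[]
    for lo,hi in((67,74),(36,42),(17,23)):
        p=fx[(fx[:,2]>lo)&(fx[:,2]<hi)][:,:2];x=p@ex;y=p@ey
        # per y-bin max x spread
        b=np.round((y-y.min())/15).astype(int)
        mx=[x[b==k].max() for k in range(1,b.max()) if (b==k).sum()>3]; mn=[x[b==k].min() for k in range(1,b.max()) if (b==k).sum()>3]
        o+=[np.std(mx),np.std(mn),np.median(mx),np.median(mn),y.min(),y.max()]
    print(a,np.array(o))
E
```

```text
t 0.1 p [217.2 477.7 238.2] phi 65.55 tilt z [-7.e-04 -9.e-04 -1.e+00] F [ 0.4 -0.2  0.2] w 88.5
shift [-396.5 -117.4   48.3]
rz -1.8737
-8.5 [   5.8    1.1  504.8  493.4 -252.3  -22.8    1.1   19.1  530.3  507.5
 -251.9  -24.5    1.4    1.2  560.9  463.2 -251.8  -23.3]
-9 [   5.4    0.6  506.1  494.7 -247.9  -18.5    0.7   19.   531.6  507.9
 -247.3  -19.9    1.2    0.8  562.3  464.4 -247.5  -19.1]
-9.5 [   5.     0.3  507.5  495.8 -243.6  -14.1    0.5   18.8  532.8  508.5
 -242.7  -15.2    1.2    0.7  563.7  465.1 -243.2  -14.7]
-10 [   4.7    0.7  508.9  497.  -239.1   -9.7    0.8   18.7  533.8  509.5
 -238.   -10.6    1.4    0.9  564.4  466.5 -238.9   -9.9]
-10.5 [   4.4    1.2  510.5  497.9 -234.7   -5.3    1.3   18.6  535.1  510.4
 -233.3   -6.     1.7    1.3  565.4  467.4 -234.7   -5.2]
-11 [   4.1    1.7  511.9  499.  -230.3   -0.9    1.8   18.5  536.1  511.3
 -228.7   -1.4    2.1    1.8  566.3  468.5 -230.5   -0.4]
```

```bash
python3 -m handwheel '[-40,-12,0,0,0,-0.18,-80,-24,0,0,0,-0.36,-120,-36,0,0,0,-0.54,-160,-48,10,0,0,-0.72,-200,-60,20,0,0,-0.9,-240,-72,28,0,0,-1.08,-280,-84,38,0,0,-1.26,-320,-95,43,0,0,-1.44,-360,-107,48,0,0,-1.62,-396.5,-117.4,48,0,0,-1.8]' 0.5; python3 - <<'E'
from h import *
rows([529.5,206.7,120],172.9)
E
```

```text
time_s: 1.35
eef_pos: [530.4, 205.7, 190.0]
tcp_rot: [1.997, -2.423, -0.001]
contact_force: [-0.1, 0.9, 0.0]
gripper_width: 43.9
t 1.35 p [530.4 205.7 190. ] phi 169.0 tilt z [-1.4e-03 -3.0e-04 -1.0e+00] F [-0.1  0.9  0. ] w 43.9
shift [-0.8  0.9 70. ]
rz -0.0681
```

```bash
python3 -m handwheel '[-0.8,0.9,20,0,0,-0.068,-0.8,0.9,50,0,0,-0.068,-0.8,0.9,66,0,0,-0.068,-0.8,0.9,66,0,0,-0.068]'; python3 - <<'E'
from h import *
rows([529.5,206.7,73],172.9)
for n in('scene','top'):
    p,d=r.snapshot(n);np.save(f'pics/{n}1.npy',d);cv2.imwrite(f'pics/{n}1.png',p)
    a=p[110:245,290:420] if n=='scene' else p[150:240,140:250]
    cv2.imwrite(f'pics/{n}1c.png',np.clip(255*(cv2.resize(a,None,fx=5,fy=4.4 if n=='scene' else 5,interpolation=cv2.INTER_CUBIC)/255.)**.6,0,255))
E
```

```text
time_s: 1.85
eef_pos: [528.5, 207.8, 124.0]
tcp_rot: [2.072, -2.359, -0.002]
contact_force: [0.7, -0.5, 0.2]
gripper_width: 44.0
t 1.85 p [528.5 207.8 124. ] phi 172.58 tilt z [-1.9e-03 -3.0e-04 -1.0e+00] F [ 0.7 -0.5  0.2] w 44.0
shift [ 1.  -1.2 51. ]
rz -0.0056[ WARN:0@3.394] global loadsave.cpp:1063 imwrite_ Unsupported depth image for selected encoder is fallbacked to CV_8U.
```

View pics/scene1c.png

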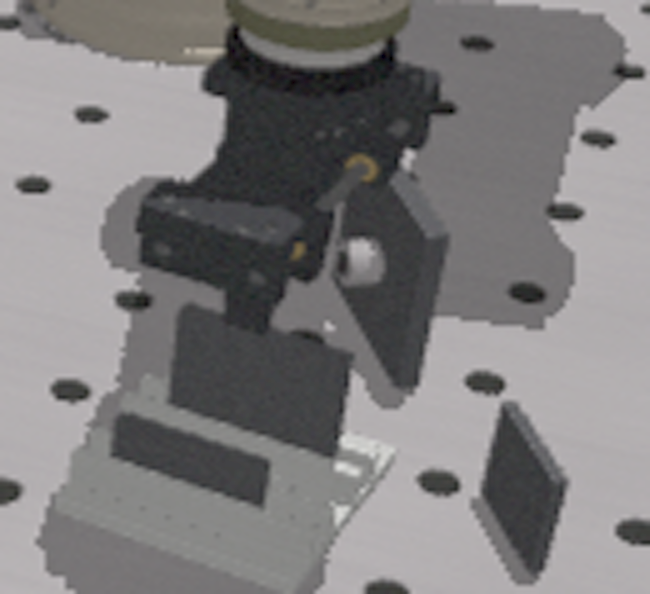

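View pics/top1c.png

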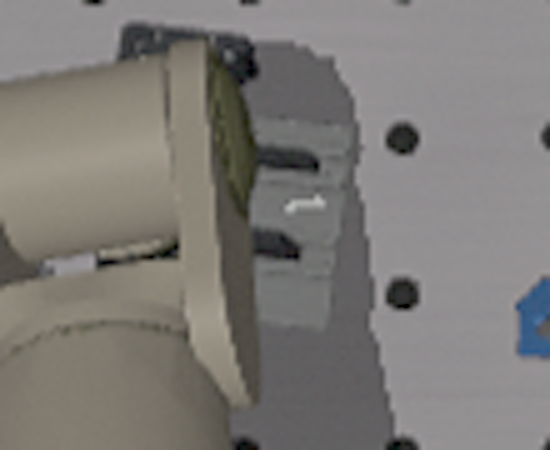

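The scene crop shows the near finger in front of the rack plate's top edge, near its middle (about 250,325 in the crop), with the large plate and the blank clear of it. In the top view the arm hides the grasp. I descend and close.

```bash
python3 -m handwheel '[0.5,-0.6,15,0,0,-0.005,0.5,-0.6,32,0,0,-0.005,0.5,-0.6,44,0,0,-0.005,0.5,-0.6,51,0,0,-0.005,0.5,-0.6,51,0,0,-0.005]'; python3 - <<'E'
from h import *
rows([529.5,206.7,73],172.9)
E
python3 -m handwheel '[0,0,0,0,0,0,0,0,0,0,0,0,0,0,0,0,0,0,0,0,0,0,0,0,0,0,0,0,0,0,0,0,0,0,0,0]' 0; python3 - <<'E'
from h import *
rows([529.5,206.7,73],172.9); print(r.read_state()['torque'])
E
```

```text
time_s: 2.58
eef_pos: [529.3, 207.3, 73.3]
tcp_rot: [2.078, -2.355, -0.001]
contact_force: [0.6, 0.6, 0.7]
gripper_width: 44.2
t 2.58 p [529.3 207.3  73.3] phi 172.86 tilt z [-8.e-04 -1.e-04 -1.e+00] F [0.6 0.6 0.7] w 44.2
shift [ 0.5 -0.2  0.3]
rz -0.0007
time_s: 3.32
eef_pos: [529.5, 207.3, 73.9]
tcp_rot: [-2.079, 2.355, -0.0]
contact_force: [-1.4, -0.2, 2.9]
gripper_width: 10.0
t 3.33 p [529.5 207.3  73.9] phi 172.86 tilt z [ 1.e-04  0.e+00 -1.e+00] F [-1.4 -0.2  2.9] w 10.0
shift [ 0.6 -0.1  0.9]
rz -0.0006
[0.05530696 0.26877998 0.03351769]
```

```bash
python3 -m handwheel '[0,0,-8,0,0,0,0,0,-20,0,0,0,0,0,-35,0,0,0,0,0,-55,0,0,0,0,0,-75,0,0,0,0,0,-95,0,0,0,0,0,-115,0,0,0,0,0,-120,0,0,0,0,0,-120,0,0,0]'; python3 - <<'E'
from h import *
rows([486,-205,195],-9.5);s=r.read_state();print(s['torque'],s['qpos'])
E
```

```text
time_s: 4.45
eef_pos: [529.3, 207.3, 193.7]
tcp_rot: [2.079, -2.355, -0.0]
contact_force: [-0.1, -0.8, -4.7]
gripper_width: 10.0
t 4.45 p [529.3 207.3 193.7] phi 172.86 tilt z [-0.  0. -1.] F [-0.1 -0.8 -4.7] w 10.0
shift [414.5  -8.2  -1.3]
rz 3.1828
[0.06358043 0.09900298 0.0240254 ] [ 1.67181830e-01  4.44561552e-01  1.42956425e+00  7.03730283e-06
  1.26747237e+00 -2.84982463e+00]
```

```bash
python3 -m handwheel '[10,0,0,0,0,0.15,30,0,0,0,0,0.32,60,0,0,0,0,0.5,90,0,0,0,0,0.68,120,0,0,0,0,0.86,150,0,0,0,0,1.04,180,-2,0,0,0,1.22,210,-4,0,0,0,1.4,240,-5,0,0,0,1.58,270,-5,0,0,0,1.76]'; python3 - <<'E'
from h import *
rows([486.6,-209.2,195],-9.5);s=r.read_state();print(s['qpos'])
E
```

```text
time_s: 5.7
eef_pos: [500.4, -62.1, 192.9]
tcp_rot: [-0.5, -3.1, -0.0]
contact_force: [0.4, 1.4, -4.8]
gripper_width: 9.7
t 5.7 p [500.4 -62.1 192.9] phi 71.68 tilt z [-1.4e-03  5.0e-04 -1.0e+00] F [ 0.4  1.4 -4.8] w 9.7
shift [ -33.2 -144.    -2.1]
rz 1.4169
[-3.56202787e-01  3.09568922e-01  1.62688952e+00 -2.02067875e-05
  1.20666519e+00 -1.60727377e+00]
```

```bash
python3 -m handwheel '[-3,-16,0,0,0,0.17,-7,-32,0,0,0,0.34,-11,-48,0,0,0,0.51,-15,-64,0,0,0,0.68,-19,-80,0,0,0,0.85,-23,-96,0,0,0,1.02,-27,-112,0,0,0,1.19,-31,-130,0,0,0,1.36,-33.2,-144,0,0,0,1.417,-33.2,-144,0,0,0,1.417]'; python3 - <<'E'
from h import *
rows([486.6,-209.2,195],-9.5);s=r.read_state();print(s['qpos'])
g=lambda im:np.clip(255*(im/255.)**0.6,0,255).astype(np.uint8)
for n in('scene','top'):
    p,d=r.snapshot(n);np.save(f'pics/{n}2.npy',d);cv2.imwrite(f'pics/{n}2.png',p)
    a=p[90:190,150:260] if n=='scene' else p[150:260,255:375]
    cv2.imwrite(f'pics/{n}2c.png',g(cv2.resize(a,None,fx=5.5,fy=5.4,interpolation=cv2.INTER_CUBIC)))
E
```

```text
time_s: 6.95
eef_pos: [487.7, -208.9, 193.2]
tcp_rot: [-2.39, -2.037, 0.0]
contact_force: [0.2, 0.8, -4.9]
gripper_width: 9.8
t 6.95 p [ 487.7 -208.9  193.2] phi -9.12 tilt z [-8.e-04  6.e-04 -1.e+00] F [ 0.2  0.8 -4.9] w 9.8
shift [-0.4 -1.  -1.8]
rz 0.0066
[-6.25759472e-01  3.64777907e-01  1.54848643e+00  5.41365882e-07
  1.22930929e+00 -4.66561124e-01]
```

View pics/scene2c.png

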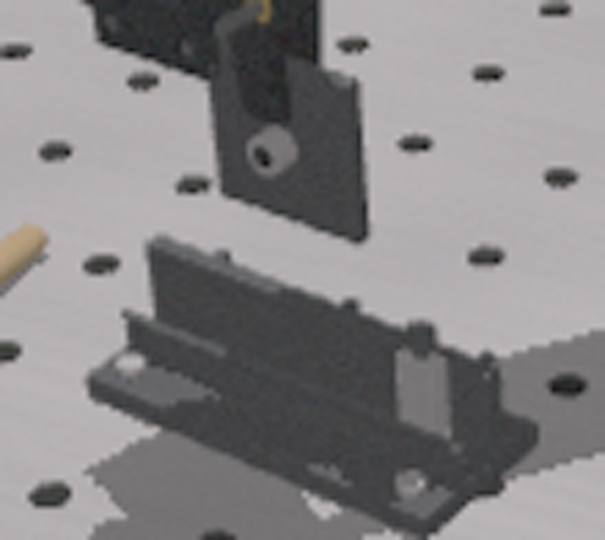

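View pics/top2c.png

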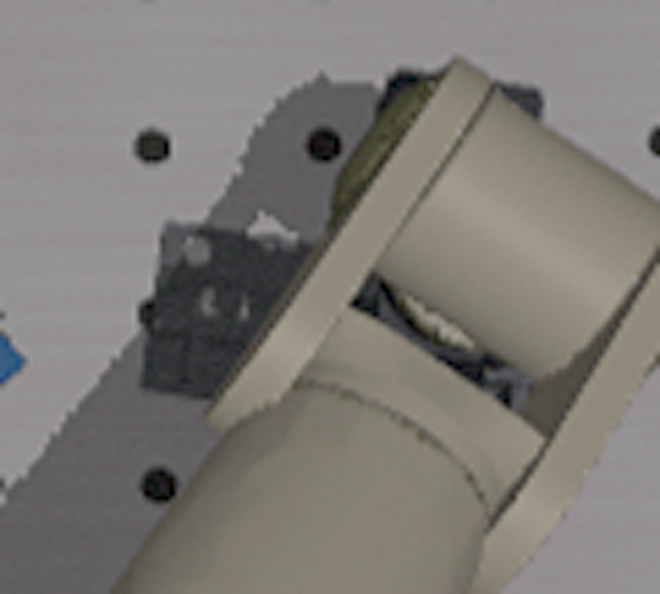

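```bash
cat > m.py <<'E'
from h import *
np.set_printoptions(precision=2,suppress=True)
def planefit(p):
    for _ in range(6):
        c=p.mean(0);u,s,v=np.linalg.svd(p-c,full_matrices=False);n=v[2];n=n*np.sign(n[0]);e=(p-c)@n
        k=np.abs(e)<max(2.5*np.median(np.abs(e))*1.48,1.0)
        if k.all():break
        p=p[k]
    return c,n,len(p),e.std()
def meas(tag,tcp):
    a=-9.4;t=np.radians(a);ex=np.array([np.cos(t),np.sin(t),0]);ey=np.array([-np.sin(t),np.cos(t),0])
    P0=cloud('scene',np.load('pics/scene0.npy'));P=cloud('scene',np.load(f'pics/scene{tag}.npy'))
    p0=P0[132:186,162:250].reshape(-1,3);x=p0@ex;y=p0@ey;z=p0[:,2]
    k=(z>44)&(z<66)&(np.abs(x-508)<6)&(y<-75);w=p0[k];c,n,m,s=planefit(w)
    print('wall',c,n,m,s,'yaw',np.degrees(np.arctan2(n[1],n[0])),'ex at wall',c@ex, 'ey range',np.percentile((w@ey),[0,100]))
    nw=n*[1,1,0];nw/=np.linalg.norm(nw)
    q=P[60:190,140:265].reshape(-1,3);q=q[~np.isnan(q[:,0])]
    d=np.array(tcp)
    rel=q-d;k=(np.abs(rel@ex-5)<6)&(np.abs(rel@ey)<60)&(rel[:,2]<-6)&(rel[:,2]>-58)
    pc,pn,pm,ps=planefit(q[k]);print('plate face',pc,pn,pm,ps,'yaw',np.degrees(np.arctan2(pn[1],pn[0])),'tilt',np.degrees(np.arcsin(pn[2])))
    f=q[k];print('plate ey range',np.percentile(f@ey,[0,1,50,99,100]),'z',np.percentile(f[:,2],[0,1,99]),'tcp ey',d@ey)
    # lateral gap at plate bottom centre
    b=pc+0; zb=d[2]-62+0; b=b+np.array([0,0,1])*(zb-b[2])-pn*0
    # move on plane to height zb: x shift
    b[:2]+= -ex[:2]*pn[2]*(zb-pc[2])
    print('plate bottom-face minus wall (want 12):',(b-c)@nw)
    st=p0[(z>50)&(z<72)&(np.abs(x-520)<9)&(y>-75)];print('stop pts',len(st),'ey',np.percentile(st@ey,[0,5,50,95,100]),'ex',np.percentile(st@ex,[5,50,95]))
    print('tcp ex',d@ex)
E
python3 - <<'E'
from m import *
meas(2,r.read_state()['eef_pos'])
E
```

```text
wall [ 472.51 -238.33   55.31] [ 0.99 -0.16  0.02] 240 1.602718655147747 yaw -9.449688551728475 ex at wall 505.0904986333214 ey range [-241.63  -76.21]
plate face [ 491.38 -203.24  161.49] [ 0.99 -0.16 -0.01] 361 1.784735223890681 yaw -9.130014319681225 tilt -0.8001227139094028
plate ey range [-171.61 -168.67 -115.68  -77.75  -74.76] z [135.54 136.26 186.82] tcp ey -125.50986452734995
plate bottom-face minus wall (want 12): 12.428503329771083
stop pts 54 ey [-60.57 -59.48 -46.31 -35.99 -34.71] ex [513.93 517.51 521.14]
tcp ex 515.3381962642399
```

```bash
python3 -m handwheel '[-2,-0.5,20,0,0,0.006,-2.5,-0.5,40,0,0,0.006,-2.5,-0.5,58,0,0,0.006,-2.5,-0.5,72,0,0,0.006,-2.5,-0.5,82,0,0,0.006,-2.5,-0.5,82,0,0,0.006]'; python3 - <<'E'
from m import *
s=r.read_state();rows([486.6,-209.2,78],-9.45)
p,d=r.snapshot('scene');np.save('pics/scene3.npy',d);cv2.imwrite('pics/scene3.png',p)
a=p[90:190,150:260];cv2.imwrite('pics/scene3c.png',np.clip(255*(cv2.resize(a,None,fx=5.5,fy=5.4,interpolation=cv2.INTER_CUBIC)/255.)**.6,0,255).astype(np.uint8))
meas(3,s['eef_pos'])
E
```

```text
time_s: 7.8
eef_pos: [487.0, -210.6, 111.3]
tcp_rot: [-2.397, -2.03, 0.0]
contact_force: [-0.0, 0.7, -6.1]
gripper_width: 9.4
t 7.8 p [ 487.  -210.6  111.3] phi -9.48 tilt z [-0.  0. -1.] F [-0.   0.7 -6.1] w 9.4
shift [ 1.3 -0.6 33.3]
rz -0.0006
wall [ 472.51 -238.33   55.31] [ 0.99 -0.16  0.02] 240 1.602718655147747 yaw -9.449688551728475 ex at wall 505.0904986333214 ey range [-241.63  -76.21]
plate face [ 490.83 -204.85   78.52] [ 0.99 -0.17 -0.01] 309 1.7598665490754049 yaw -9.59329890618076 tilt -0.78258462650304
plate ey range [-173.47 -169.96 -117.35  -79.79  -78.28] z [ 53.5   54.06 104.85] tcp ey -128.22321323599024
plate bottom-face minus wall (want 12): 12.179745763555461
stop pts 54 ey [-60.57 -59.48 -46.31 -35.99 -34.71] ex [513.93 517.51 521.14]
tcp ex 514.8658518502414
```

View pics/scene3c.png

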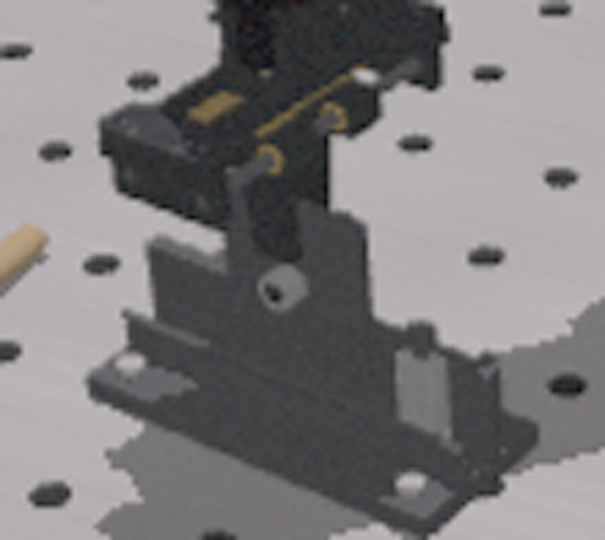

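The plate hangs behind the lip, boss outward (crop 283,288), about 20 mm short of the stop (crop 425,380). Its face sits 12.2 mm from the wall, against 12 wanted. I lower it.

```bash
python3 -m handwheel '[0,-0.1,8,0,0,0,0,-0.1,15,0,0,0,0,-0.1,20,0,0,0,0,-0.1,24,0,0,0,0,-0.1,27,0,0,0,0,-0.1,29,0,0,0,0,-0.1,30,0,0,0,0,-0.1,30,0,0,0]'; python3 - <<'E'
from h import *
rows([486.6,-209.2,77],-9.45)
E
```

```text
time_s: 8.85
eef_pos: [487.1, -210.9, 81.8]
tcp_rot: [2.398, 2.03, 0.0]
contact_force: [-0.0, 0.1, -5.3]
gripper_width: 10.0
t 8.85 p [ 487.1 -210.9   81.8] phi -9.51 tilt z [ 1.e-04 -1.e-04 -1.e+00] F [-0.   0.1 -5.3] w 10.0
shift [ 1.6 -0.7  4.8]
rz -0.0011
```

```bash
python3 -m handwheel '[0,0,1,0,0,0,0,0,2,0,0,0,0,0,3,0,0,0,0,0,3.5,0,0,0,0,0,3.5,0,0,0]'; python3 -m handwheel '[0,0,0.5,0,0,0,0,0,1,0,0,0,0,0,1,0,0,0]'; python3 -m handwheel '[0,0,0.5,0,0,0,0,0,1,0,0,0,0,0,1,0,0,0]'
```

```text
time_s: 9.48
eef_pos: [487.0, -210.8, 78.2]
tcp_rot: [-2.398, -2.03, 0.0]
contact_force: [-1.3, -0.1, -5.0]
gripper_width: 9.9
time_s: 9.85
eef_pos: [487.0, -210.8, 77.2]
tcp_rot: [-2.398, -2.029, 0.0]
contact_force: [-0.6, 0.3, -5.1]
gripper_width: 9.9
time_s: 10.22
eef_pos: [487.3, -210.9, 76.9]
tcp_rot: [2.397, 2.029, 0.0]
contact_force: [-0.6, 1.7, 4.5]
gripper_width: 9.7
```

```bash
python3 -m handwheel '[0,0,-0.5,0,0,0,0,0,-0.5,0,0,0,0,0,-0.5,0,0,0]'; python3 -m handwheel '[1,0,-0.5,0,0,0,3,0,-0.5,0,0,0,5,0,-0.5,0,0,0,7,0,-0.5,0,0,0,9,0,-0.5,0,0,0,10,0,-0.5,0,0,0,10,0,-0.5,0,0,0]';python3 - <<'E'
from h import *
rows([487,-210.8,76.9],-9.45); print(r.read_state()['torque'])
E
```

```text
time_s: 10.6
eef_pos: [487.2, -210.9, 76.9]
tcp_rot: [2.398, 2.029, 0.0]
contact_force: [-0.4, 2.1, 3.5]
gripper_width: 9.7
time_s: 11.48
eef_pos: [488.6, -200.8, 77.1]
tcp_rot: [-2.398, -2.03, 0.0]
contact_force: [-0.2, -0.3, -5.2]
gripper_width: 9.4
t 11.47 p [ 488.6 -200.8   77.1] phi -9.5 tilt z [-2.e-04  2.e-04 -1.e+00] F [-0.2 -0.3 -5.2] w 9.4
shift [-10.1   0.    0.2]
rz -0.0009
[-0.10695036  0.03378483 -0.01873332]
```

```bash
python3 -m handwheel '[1,0,0,0,0,0,2,0,0,0,0,0,3,0,0,0,0,0,4,0,0,0,0,0,5,0,0,0,0,0,5,0,0,0,0,0]'; python3 -m handwheel '[0.4,0,0,0,0,0,0.8,0,0,0,0,0,1.2,0,0,0,0,0,1.6,0,0,0,0,0,2,0,0,0,0,0,2,0,0,0,0,0]'; python3 -m handwheel '[0.3,0,0,0,0,0,0.6,0,0,0,0,0,0.8,0,0,0,0,0,1,0,0,0,0,0,1,0,0,0,0,0]'
```

```text
time_s: 12.22
eef_pos: [489.5, -195.9, 77.2]
tcp_rot: [-2.398, -2.03, 0.0]
contact_force: [-0.0, 0.3, -5.0]
gripper_width: 9.8
time_s: 12.98
eef_pos: [489.9, -194.0, 77.2]
tcp_rot: [2.398, 2.03, -0.0]
contact_force: [0.3, 0.3, -5.6]
gripper_width: 9.6
time_s: 13.6
eef_pos: [490.0, -193.1, 77.2]
tcp_rot: [-2.398, -2.03, 0.0]
contact_force: [-0.3, 0.6, -5.9]
gripper_width: 9.8
```

```bash
python3 -m handwheel '[0.3,0,0,0,0,0,0.6,0,0,0,0,0,0.8,0,0,0,0,0,1,0,0,0,0,0,1,0,0,0,0,0]';python3 -m handwheel '[0.3,0,0,0,0,0,0.6,0,0,0,0,0,0.8,0,0,0,0,0,1,0,0,0,0,0,1,0,0,0,0,0]';  python3 - <<'E'
from m import *
s=r.read_state()
p,d=r.snapshot('scene');np.save('pics/scene4.npy',d);cv2.imwrite('pics/scene4.png',p)
a=p[90:190,150:260];cv2.imwrite('pics/scene4c.png',np.clip(255*(cv2.resize(a,None,fx=5.5,fy=5.4,interpolation=cv2.INTER_CUBIC)/255.)**.6,0,255).astype(np.uint8))
E
```

```text
time_s: 14.22
eef_pos: [490.2, -192.1, 77.2]
tcp_rot: [2.398, 2.03, -0.0]
contact_force: [-0.6, 1.3, -4.6]
gripper_width: 10.3
time_s: 14.85
eef_pos: [490.3, -191.1, 77.2]
tcp_rot: [2.398, 2.03, -0.0]
contact_force: [-0.2, -0.6, -4.7]
gripper_width: 9.9
```

View pics/scene4c.png

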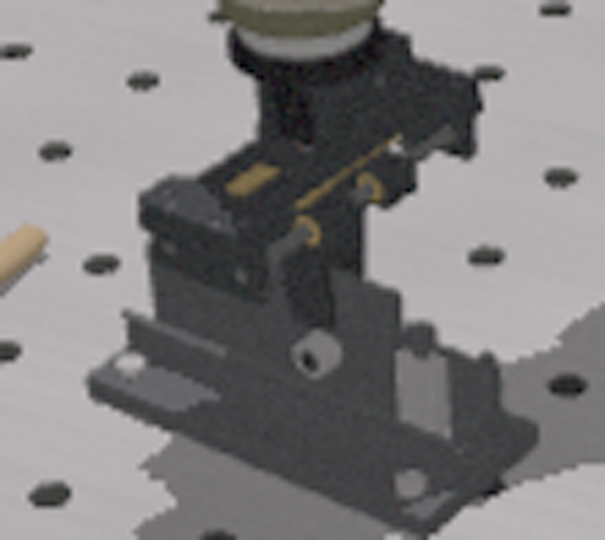

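The plate edge (crop 400,350) is almost at the stop (crop 398,370), so a small gap is left. I go on in small steps.

```bash
for i in 1; do python3 -m handwheel '[0.3,0,0,0,0,0,0.6,0,0,0,0,0,0.8,0,0,0,0,0,1,0,0,0,0,0,1,0,0,0,0,0]'; done; python3 -m handwheel '[0.25,0,0,0,0,0,0.5,0,0,0,0,0,0.75,0,0,0,0,0,1,0,0,0,0,0,1,0,0,0,0,0]'
```

```text
time_s: 15.52
eef_pos: [490.5, -190.5, 77.3]
tcp_rot: [2.397, 2.029, -0.001]
contact_force: [-1.3, -3.4, -5.7]
gripper_width: 9.7
time_s: 16.15
eef_pos: [490.6, -190.3, 77.5]
tcp_rot: [2.396, 2.029, -0.002]
contact_force: [-2.8, -8.7, -4.7]
gripper_width: 9.4
```

```bash
python3 -m handwheel '[0.25,0,0,0,0,0,0.5,0,0,0,0,0,0.75,0,0,0,0,0,0.75,0,0,0,0,0]'
```

```text
time_s: 16.65
eef_pos: [490.7, -190.2, 77.7]
tcp_rot: [2.395, 2.028, -0.003]
contact_force: [-4.9, -12.1, -3.8]
gripper_width: 10.0
```

```bash
python3 -m handwheel '[-0.1,0,0.3,0,0,0,-0.2,0,0.6,0,0,0,-0.2,0,0.6,0,0,0,-0.2,0,0.6,0,0,0]';python3 - <<'E'
from m import *
for i in range(2):
    p,d=r.snapshot('scene');rows(None,None)
np.save('pics/scene5.npy',d)
s=r.read_state();print(s['torque']);meas(5,s['eef_pos'])
a=p[90:190,150:260];cv2.imwrite('pics/scene5c.png',np.clip(255*(cv2.resize(a,None,fx=5.5,fy=5.4,interpolation=cv2.INTER_CUBIC)/255.)**.6,0,255).astype(np.uint8))
cv2.imwrite('pics/scene5.png',p)
E
```

```text
time_s: 17.15
eef_pos: [490.8, -190.4, 77.4]
tcp_rot: [2.395, 2.028, -0.003]
contact_force: [-4.9, -11.8, -1.1]
gripper_width: 9.5
t 17.2 p [ 490.8 -190.4   77.4] phi -9.49 tilt z [ 0. -0. -1.] F [ -5.5 -11.4  -0.3] w 9.6
t 17.25 p [ 490.8 -190.4   77.4] phi -9.49 tilt z [ 0. -0. -1.] F [ -5.4 -11.4  -0.7] w 9.8
[-1.83  0.9   0.13]
wall [ 472.51 -238.33   55.31] [ 0.99 -0.16  0.02] 240 1.602718655147747 yaw -9.449688551728475 ex at wall 505.0904986333214 ey range [-241.63  -76.21]
plate face [ 496.34 -181.69   47.21] [ 0.98 -0.15  0.1 ] 323 2.879974308088943 yaw -8.955533564127101 tilt 5.940845810327785
plate ey range [-167.23 -158.65  -94.84  -48.66  -47.74] z [19.61 21.23 70.61] tcp ey -107.65500704691108
plate bottom-face minus wall (want 12): 17.5062921787092
stop pts 54 ey [-60.57 -59.48 -46.31 -35.99 -34.71] ex [513.93 517.51 521.14]
tcp ex 515.2837741794335
```

View pics/scene5c.png

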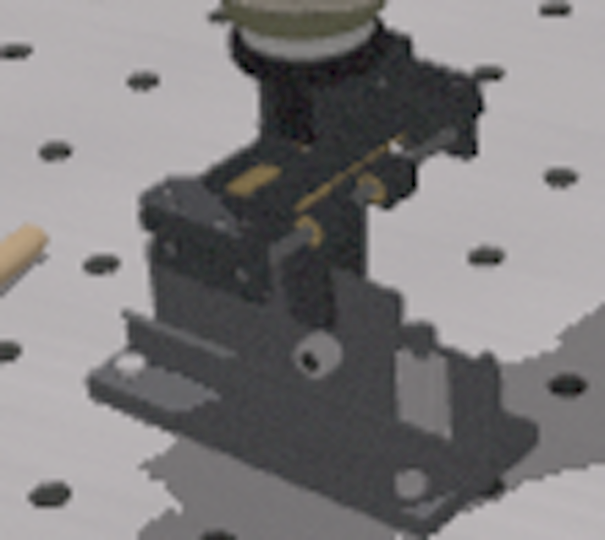

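View pics/scene5.png

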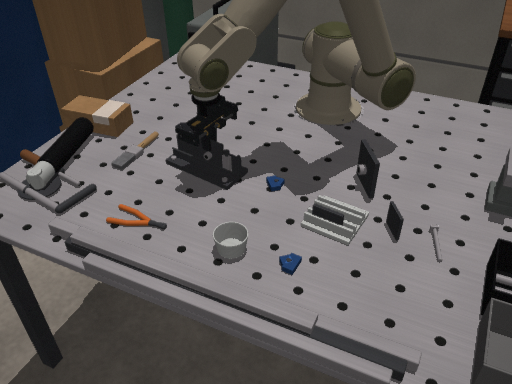

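```bash
python3 - <<'E'
from m import *
t=np.radians(-9.45);ex=np.array([np.cos(t),np.sin(t),0]);ey=np.array([-np.sin(t),np.cos(t),0])
for tag,lo,dz in((3,78,0),(5,44,0)):
    P=cloud('scene',np.load(f'pics/scene{tag}.npy'));q=P[90:190,150:260].reshape(-1,3)
    x,y,z=q@ex,q@ey,q[:,2];c=-120 if tag==3 else -102
    k=(np.abs(x-517)<6)&(y>c-40)&(y<c+38)&(z>lo)&(z<lo+28)
    o=planefit(q[k]);print(tag,o,'yaw',np.degrees(np.arctan2(o[1][1],o[1][0])),'tilt',np.degrees(np.arcsin(o[1][2])),'ex',o[0]@ex)
    k=(np.abs(x-516)<7)&(z>lo+18)&(z<lo+54)&(y>c)
    h,b=np.histogram(y[k],bins=np.arange(-90,-30,3));print(dict(zip(b[:-1].tolist(),h.tolist())))
    d=cloud('top',np.load('pics/top0.npy'))
E
python3 - <<'E'
import cv2,numpy as np
a=cv2.imread('pics/scene3.png');b=cv2.imread('pics/scene5.png')
for y in (158,162,166): print(b[y,212:240].mean(1).astype(int), )
E
```

```text
3 (array([ 491.95, -199.17,   93.25]), array([ 0.98, -0.16, -0.07]), 125, np.float64(1.932022228782086)) yaw -9.504805435381718 tilt -4.026841281622125 ex 517.9765790097013
{-90: 11, -87: 12, -84: 15, -81: 11, -78: 0, -75: 0, -72: 0, -69: 0, -66: 0, -63: 0, -60: 0, -57: 0, -54: 0, -51: 0, -48: 0, -45: 0, -42: 0, -39: 0, -36: 0}
5 (array([ 494.57, -183.63,   58.75]), array([ 0.99, -0.16, -0.03]), 125, np.float64(1.903689814273698)) yaw -9.253395311587683 tilt -1.6740520930877811 ex 518.0056227690355
{-90: 8, -87: 11, -84: 9, -81: 6, -78: 13, -75: 8, -72: 7, -69: 10, -66: 12, -63: 13, -60: 10, -57: 4, -54: 8, -51: 9, -48: 14, -45: 5, -42: 11, -39: 6, -36: 5}
[28 29 27 28 29 28 25 27 27 26 69 71 72 73 71 70 73 68 67 40 28 31 29 27
 29 26 28 28]
[29 27 26 30 29 26 27 29 27 28 61 72 71 71 70 71 74 68 68 48 31 27 28 28
 28 28 29 28]
[28 31 26 29 30 29 30 26 28 28 49 70 70 71 69 71 71 67 66 57 32 29 26 28
 28 30 28 26]
```

```bash
python3 -m handwheel '[0,0,0,0,0,0,0,0,0,0,0,0]'; python3 - <<'E'
from cell import r
s=r.read_state();print(s['contact_force'],s['eef_pos']);print(r.finish_job())
E
```

```text
time_s: 17.5
eef_pos: [490.8, -190.4, 77.4]
tcp_rot: [2.395, 2.028, -0.003]
contact_force: [-4.8, -11.4, -1.1]
gripper_width: 9.6
[ -4.82419212 -11.38151945  -1.07369402] [ 490.76742772 -190.36980557   77.38465298]
the job is handed in; nothing more can be done
None
```

I took the middle-sized bossed plate out of the rack, turned it about 182°, and lowered it to the channel floor about 20 mm short of the stop. I then slid it by feel until it met the stop, and handed the job in at 17.5 s still gripping and pushing. No verdict was reported.

**Last checks:**
- **Push:** about 12 N along the channel and steady, a little over the 10 N asked for.
- **Lateral force:** about 3 N sideways, which I took to be friction at the stop.
- **Contact point:** within about 0.6 mm of where the pictures put the stop. The pictures could not show the gap itself, because the plate and the back wall are equally dark.
- **Height:** the tool sits about 0.5 mm above the floor-contact height, so the lower edge should be well within 3.5 mm of the floor.
- **Grip:** opening about 9.6 mm on the 10 mm plate.
- **Bystanders:** they look unmoved in the last scene picture.

**Check that disagreed:** one late plane fit gave a 6° tilt and a 17.5 mm distance from the wall. Its region also took in the lip. Refitting only the part of the plate above the lip gave about 1.7° of tilt, a yaw of −9.25° against the fixture's −9.45°, and a face about 12.9 mm from the wall against 12 wanted.

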